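Pump up the loaded hydraulic clamp and shut its valve

TASK

One of the two clamping stations has a casting in its nest: with the fingertips, press that station's round pump plunger down again and again, letting it spring back each time, until its indicator pin stands fully out, and then push its valve lever over from the near side to the far side to its stop, which locks the pressure in. Work the pin only through the pump, never by touching it. Leave the empty station and everything lying about as they are.

Things in the scene. Friction and masses are not known exactly. Their poses are not given: they have to be found in the camera images.
- loaded: clamping station with a casting in its nest, fixed to the bench. Origin: underside centre of its 240 (x) x 170 (y) x 12 mm base plate; x points from the pump (robot side) to the nest. Grey pump block at x -105..15, y -80..80, its top 92 mm above the bench; on it plunger at (-75, 45), pin at (-25, 0), lever pivot at (-75, -45). Behind, at x 28..112, nest, aluminium casting and clamp arm, 90 mm high
- empty: second, identical station without a casting in its nest (only two steel rails under the clamp arm). Same frame and layout as the loaded one; to be left alone
- loaded_plunger_top (a point): centre of the flat top of the loaded station's plunger knob: black, round, 36 mm across, 14 mm thick, on a 16 mm steel stem, 44 mm above the pump block at rest (136 mm above the bench); the point sinks with the knob
- loaded_plunger (a joint): downward travel, m: 0 at rest, 0.020 at the stop. Return spring 4.5 N to start, 10.5 N at the bottom, plus 3 N while lifting the pin and 60 N per m/s. One-way ratchet: a full stroke lifts the pin 8 mm (the first 4 to 12), one short of 0.016 may lift nothing lasting; it must come back up (within 0.002, takes 0.3 s) before the next stroke. When the pin is out, strokes run empty
- loaded_pin_top (a point): centre of the top of the loaded station's indicator pin, a plain upright steel pin 16 mm across in a dark 32 mm collar 6 mm high; the top stands 10 mm above the pump block when in and 50 mm when fully out (the point moves with it)
- loaded_pin: the loaded station's indicator pin (not to be touched); origin on its axis, 10 mm below its top: 92 mm above the bench when in, 132 mm when fully out; 0 to 18 mm out at the start. It stays where it is put, moves only up and down, and nothing pushes it back
- loaded_lever (a joint): angle of the valve lever, rad: 0 to 0.15 at the start (open, leaning 0.5 rad towards the robot side, the station's -x), 1.0 at its other stop (shut, leaning 0.5 rad towards the nest, +x). It stays where it is left; about 1.8 N at the ball moves it
- loaded_lever_tip (a point): centre of the black 26 mm ball on the valve lever; pivot 22 mm above the pump block (114 mm above the bench), ball centre 40 mm from it, so it passes from x -94 to x -56 in the station's frame, 149 to 154 mm above the bench. The lever's foot is a steel block 70 (x) x 50 (y) x 25 mm high on the pump block
- empty_plunger (a joint): travel of the empty station's plunger, as above; leave at 0
- empty_lever (a joint): angle of the empty station's valve lever, as above; leave as found
- empty_plunger_top (a point): top of the empty station's plunger knob, identical to that of the loaded station
- empty_lever_tip (a point): ball of the empty station's lever, identical to that of the loaded station
- empty_pin: the empty station's indicator pin; origin on its axis, 10 mm below its top
- wrench: loose steel wrench, 180 mm long, lying between the stations; origin under its middle
- spraycan: loose spray can, 60 mm across, 150 mm high, standing between the stations; origin under its centre
- socket: loose steel socket, 28 mm across, 38 mm high, standing between the stations; origin under its centre
- screwdriver: loose screwdriver, 200 mm long, lying outside the right-hand station; origin under its middle
- conrod: loose connecting rod, 172 mm long, 18 mm high, lying outside the left-hand station; origin under its middle
- piston: loose piston, 73 mm across, 55 mm high, standing outside the left-hand station; origin under its centre
- nut_loaded: loose nut, 18 mm across, 14 mm high, on the loaded station's base plate beside the nest; origin under its centre
- nut_empty: loose nut, 18 mm across, 14 mm high, on the empty station's base plate; origin under its centre

How it is judged (in metres and radians):
On the way, in this order (a step that is already met when the one before it is completed fails the run):
1. the loaded station's indicator pin is pumped fully out while its valve lever is still open (z of loaded_pin in the frame of loaded above 0.128 m and value of joint loaded_lever below 0.4 rad), for 0.2 s.
2. its valve lever is pushed over to the far stop (value of joint loaded_lever above 0.85 rad), for 0.2 s.
At the end, for the whole second after the job is handed in: the loaded station's pin is out by more than 36 of its 40 mm, its lever is beyond 0.85 of 1.0 rad and its plunger back up within 4 mm; the empty station's plunger is up and its lever below 0.3 rad; every loose thing lies within 20 mm of where it was (z of loaded_pin in the frame of loaded above 0.128 m and value of joint loaded_lever above 0.85 rad and value of joint each of loaded_plunger, empty_plunger below 0.004 m and value of joint empty_lever below 0.3 rad and distance of each of wrench, spraycan, socket, screwdriver, conrod, piston, nut_loaded, nut_empty from where it was at the start of the episode below 0.02 m); the robot touches nothing.
It fails at once if an indicator pin is touched (contact force between any of loaded_pin, empty_pin and the fingers above 0.5 N or contact force between any of loaded_pin, empty_pin and the arm above 0.5 N).
It fails at once if the empty station's plunger is pressed or its lever moved (value of joint empty_plunger above 0.005 m or value of joint empty_lever above 0.3 rad).
It fails at once if a loose thing is lifted, carried or pushed away (distance of any of wrench, spraycan, socket, screwdriver, conrod, piston, nut_loaded, nut_empty from where it was at the start of the episode above 0.03 m).
It also fails if it takes over 45 s, if anything falls off the work surface, if the arm or the gripper's body presses on something with over 40 N, if the wrist force passes 120 N, or if a joint passes its speed limit or range.

ROBOT

A 6-joint arm with a two-finger parallel gripper is mounted at the origin on the work surface. World frame = base frame: x ahead of the robot, y to its left, z up, the work surface at z = 0. Lengths are in m, angles in degrees, forces in N, time in s.
With the tool pointing down it reaches from about 0.35 to 0.875 m from the base axis. Payload 4.2 kg.
Tool frame: the origin (TCP) lies midway between the tips of the shut fingers; the grasp point (between the pads) lies 19 mm behind it; y points along the fingers, z is the direction in which the jaws open and shut, and the axes are right-handed (so a half turn about y gives the same grasp; the last joint's range is limited). The gripper opens to 87 mm and grips with 3 to 60 N. Pads are 19 mm wide; open, the fingers measure 117 mm over their backs; the gripper's body (75 mm by 190 mm) begins 51 mm behind the grasp point.
Start: joints at [-56.001, 22.042, 0.453, 0, -68.411, -14.817], TCP at [0.205, -0.59, 0.223] pointing down, gripper open.
Joint ranges: [-179.83, 179.83], [-69.29, 118.12], [-61.27, 80.66], [-181.25, 117.63], [-171.15, -9.14], [-177.46, 177.46]. Speed limits (degrees/s): [159.86, 159.86, 180, 180, 180, 180].

INTERFACE

Orientations are given as [roll, pitch, yaw] about the fixed x, y, z axes, in that order (R = Rz(yaw) Ry(pitch) Rx(roll)).
In Python, from workcell import env gives the robot as it stands. The module is installed in compiled form; this text tells all that it offers. Calls block until the motion is done:
- env.goto(position, orientation): joint-space move of the TCP to a pose.
- env.move_straight(position, rotation=None, rate=0.15, force_limit=None): straight line of the TCP; rotation=None keeps the orientation; rate is the mean speed in m/s. With force_limit (N) it stops when the force on the tool has changed by that much, and returns True; else False.
- env.set_joints(angles): joint-space move.
- env.gripper_to(opening, grasp_force=None): opening from 0.0 (shut) to 1.0 (fully open); grasp_force is the grip in N (None keeps the last); returns when the fingers have stopped.
- env.dwell(seconds).
- env.inverse_kinematics(position, orientation): joint angles nearest the present ones, or None.
- env.read_state(): the state.
- env.grab_frame(name): name is "side" or "top"; returns a dict with "image" (400x640x3 uint8, blue, green, red), "fx", "fy", "cx", "cy" (pixels), "position" and "orientation" of the camera in the world. Camera axes: x right, y up, looking along -z (the intrinsics and any distortion apply to the point x, -y, -z); pixel columns grow to the right and rows downward; lengths in m; the calibration is good to about 2 mm. A picture is of the moment at which its call begins. There is no depth.
A pose or a line that the arm cannot do raises env.Unreachable and nothing moves.
- env.close_job(): hands the job in, once; it reports no verdict.
Trained networks look in a picture, given as the dict that the camera call returned (one of the last four; its "shot" number tells which), for a name from the list of things; names that differ only in an ending like _2 or _b are one class to them, and where a whole thing is asked for, a point or a joint stands for the part that bears it (a point fixed in the world has none). Each returns a list of dicts, best first, with "score" (0 to 1); they miss things now and then, are a little off and sometimes report something else, mostly with a low value. They report only what shows in the picture. A call takes as long as a camera call.
- env.search_frame(picture, thing): "xyz" ([x, y, z] in m, in world coordinates, good to about 4 mm: the middle of the surface that is visible of it).
- env.trace(picture, thing): "mask" (400x640 bool, what is visible of it).
The state is a dict: "clock": time; "joint_positions": joint angles; "qvel": joint speeds; "joint_torque": joint torques, N m; "position": TCP position; "tool_rot": TCP orientation; "force": force on the tool from outside, world axes, zero at the start; "wrist_torque": the same for the moment, N m; "opening": opening from 0.0 (shut) to 1.0 (fully open).
Only numpy, scipy, OpenCV 4.12 (cv2) and the standard library are available. Lean on these libraries where they do the work, as an engineer would, in place of code of your own. Each camera call takes 0.05 s, during which the arm holds its last target. There are 200 camera calls.

## Working session

There is one attempt and no reset: what is moved stays moved. The work goes in short steps, each a Python script; the robot and the scene stay as the last script left them, time stands still between calls to the robot, and variables do not carry over. Pictures are saved under pics/ and viewed, about 8 in all and at most 12, crops included, and the job is handed in when it is done.

```bash
mkdir -p pics
python3 - <<'E'
from workcell import env
import cv2
s=env.read_state();print(s['clock'],s['position'],s['tool_rot'],s['opening'])
for n in("top","side"):
    f=env.grab_frame(n);cv2.imwrite(f'pics/{n}0.png',f['image']);print(n,f['fx'],f['fy'],f['cx'],f['cy'],f['position'],f['orientation'],[k for k in f])
    for t in("loaded","empty","loaded_plunger_top","empty_plunger_top","loaded_pin_top","loaded_lever_tip","empty_lever_tip","empty_pin"):
        print(t,[(r['score'].__round__(2),[round(float(v),3) for v in r['xyz']]) for r in env.search_frame(f,t)][:3])
print(env.read_state()['clock'])
E
```

```text
0.0 [ 0.20517431 -0.5897064   0.22146327] [-8.98737832e+01  5.30485385e-03  1.91704939e+01] 1.0004298369296925
top 384.0710152724445 384.0710152724445 316.65267365351616 201.67767167979758 [0.50745704 0.01310579 1.52317849] [  4.43143687   0.38664247 -90.41162712] ['image', 'fx', 'fy', 'cx', 'cy', 'position', 'orientation', 'shot']
loaded [(0.79, [0.625, -0.196, 0.093])]
empty [(0.73, [0.512, 0.277, 0.133]), (0.65, [0.585, 0.234, 0.091])]
loaded_plunger_top []
empty_plunger_top []
loaded_pin_top [(0.34, [0.56, -0.151, 0.138])]
loaded_lever_tip [(0.46, [0.54, -0.244, 0.158]), (0.39, [0.449, 0.513, 0.017])]
empty_lever_tip [(0.53, [0.502, 0.185, 0.159])]
empty_pin [(0.52, [0.468, -0.472, 0.022]), (0.32, [0.448, 0.512, 0.015])]
side 447.92008791646856 447.92008791646856 321.21743974314273 202.31036310324887 [0.39544167 0.82956905 1.04167663] [  42.26676699    0.92977004 -164.61331706] ['image', 'fx', 'fy', 'cx', 'cy', 'position', 'orientation', 'shot']
loaded [(0.78, [0.605, -0.157, 0.068])]
empty [(0.97, [0.568, 0.273, 0.087])]
loaded_plunger_top []
empty_plunger_top [(0.51, [0.513, 0.279, 0.139])]
loaded_pin_top []
loaded_lever_tip [(0.72, [0.679, 0.436, 0.057]), (0.4, [0.543, -0.238, 0.158])]
empty_lever_tip [(0.69, [0.501, 0.188, 0.156])]
empty_pin [(0.31, [0.516, -0.016, 0.01])]
0.9
```

Run:
```python
import cv2
a=cv2.imread('pics/top0.png');b=cv2.imread('pics/side0.png')
cv2.imwrite('pics/top0b.png',cv2.resize(a[60:340,150:550],None,fx=2,fy=2,interpolation=2))
```

```text
(no output)
```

View pics/side0.png

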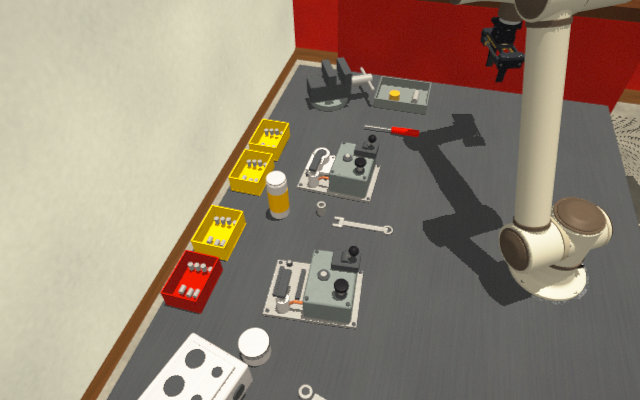

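View pics/top0b.png

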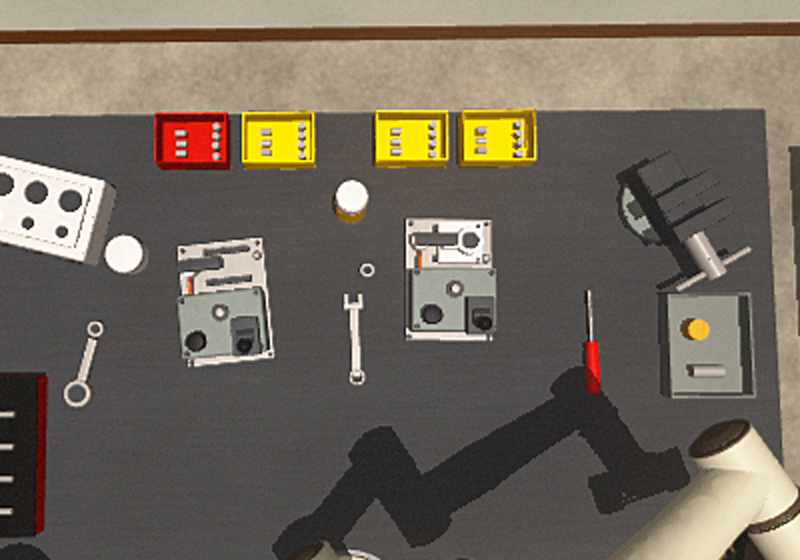

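The right-hand station (y<0) holds the casting: light body and ring at crop (465,240). The left one shows only rails. In the top crop, the loaded station's plunger is at about (431,314), its pin at (455,288) and its ball at (485,320). In the side picture, the plunger is at (360,163) and the ball at (372,140). I'll fit the station pose from both views.

```bash
cat > h.py <<'E'
import numpy as np
from scipy.spatial.transform import Rotation as R
from scipy.optimize import least_squares
def proj(f,p):
    q=R.from_euler('xyz',f['orientation'],degrees=True).inv().apply(np.asarray(p)-f['position'])
    return np.stack([f['cx']+f['fx']*q[...,0]/-q[...,2],f['cy']+f['fy']*-q[...,1]/-q[...,2]],-1)
def ray(f,uv,z):
    d=R.from_euler('xyz',f['orientation'],degrees=True).apply([(uv[0]-f['cx'])/f['fx'],-(uv[1]-f['cy'])/f['fy'],-1])
    return f['position']+d*(z-f['position'][2])/d[2]
def st(p,l):  # station (x,y,yaw) local->world
    c,s=np.cos(p[2]),np.sin(p[2]);l=np.asarray(l,float)
    return np.stack([p[0]+c*l[...,0]-s*l[...,1],p[1]+s*l[...,0]+c*l[...,1],l[...,2]],-1)
E
python3 - <<'E'
from h import *
from workcell import env
import cv2
T=env.grab_frame('top');S=env.grab_frame('side')
for f,uv,z in((T,(365.5,217),.136),(T,(377.5,204),.106),(T,(392.5,220),.15),(S,(360,162),.136),(S,(372,140),.15)):print(uv,ray(f,uv,z).round(4))
# masks of plunger/lever
for f,n in((T,'T'),(S,'S')):
    for t in('loaded_plunger','loaded_plunger_top','loaded_lever_tip','loaded_pin','loaded'):
        for r in env.trace(f,t)[:2]:
            ys,xs=np.nonzero(r['mask']);print(n,t,round(r['score'],2),xs.mean().round(1),ys.mean().round(1),len(xs),xs.min(),xs.max(),ys.min(),ys.max())
# fit pose using corners (base plate z .012) later; initial pose from top clicks
def res(q):
    b=[-.075-.04*np.sin(.5-q[3]),-.045,.114+.04*np.cos(.5-q[3])]
    L=st(q,[[-.075,.045,.136],[-.025,0,.102+q[4]],b])
    return np.r_[(proj(T,L)-[[365.5,217],[377.5,204],[392.5,220]]).ravel(),(proj(S,L[[0,2]])-[[360,162],[372,140]]).ravel(),(q[3]-.07)*20,(q[4]-.009)*100]
o=least_squares(res,[.6,-.2,0,.07,.009]);print(o.x.round(4),o.fun.round(1))
print(st(o.x,[[-.075,.045,.136],[-.025,0,.11],[-.09,-.045,.15]]).round(4))
out=[]
x=o.x
P=np.array([[a,b,0.012] for a in(-.12,.12) for b in(-.085,.085)]+[[a,b,.092] for a in(-.105,.015) for b in(-.08,.08)]+[[-.075,.045,.136],[-.025,0,.102+x[4]],[-.075-.04*np.sin(.5-x[3]),-.045,.114+.04*np.cos(.5-x[3])]])
for f,(u,v) in((T,(335,150)),(S,(280,110))):
    c=cv2.resize(f['image'][v:v+100,u:u+120],None,fx=5,fy=5,interpolation=2)
    for k in proj(f,st(x,P)): cv2.drawMarker(c,tuple(int(a) for a in ((k-[u,v]+.5)*5)),(0,0,255),1,10)
    out.append(c)
cv2.imwrite('pics/fit1.png',cv2.resize(np.hstack(out),(800,333)) if 0 else np.vstack(out)[:, :]) if 0 else cv2.imwrite('pics/fit1.png',cv2.resize(np.hstack(out),(800,333),interpolation=cv2.INTER_AREA))
E
```

```text
(365.5, 217) [ 0.5582 -0.1542  0.136 ]
(377.5, 204) [ 0.607  -0.2029  0.106 ]
(392.5, 220) [ 0.5463 -0.2486  0.15  ]
(360, 162) [ 0.5595 -0.1452  0.136 ]
(372, 140) [ 0.5421 -0.2366  0.15  ]
T loaded_plunger 0.46 366.0 216.5 56 362 370 213 220
T loaded_lever_tip 0.4 391.9 221.1 43 389 395 218 224
T loaded 0.84 374.1 199.6 2700 352 398 169 229
S loaded_plunger 0.59 360.0 162.7 103 355 365 157 169
S loaded_plunger 0.54 371.2 139.7 81 367 376 135 145
S loaded_plunger_top 0.6 360.6 162.5 151 354 367 156 170
S loaded_plunger_top 0.51 255.0 346.7 967 239 271 328 365
S loaded_lever_tip 0.45 371.5 139.3 67 368 376 135 144
S loaded 0.8 343.1 171.1 3716 297 379 136 202
[ 0.6344 -0.1984 -0.0028  0.0789  0.0113] [-0.3 -0.4 -1.  -0.8 -1.5  1.   0.5 -1.8  0.2 -1.5  0.2  0.2]
[[ 0.5595 -0.1532  0.136 ]
 [ 0.6094 -0.1983  0.11  ]
 [ 0.5442 -0.2432  0.15  ]]
```

View pics/fit1.png

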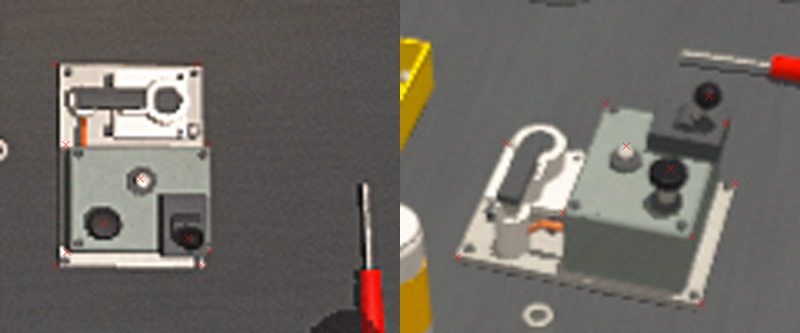

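Both overlays match the station's corners, knob, pin and ball to within about 3 mm. Next is one stroke with the fingers shut, then a check.

```bash
cat >> h.py <<'E'
POSE=[.6344,-.1984,-.0028]
ORI=[-90,0,0]
def W(x,y,z): return st(POSE,[x,y,z])
E
python3 - <<'E'
from h import *
from workcell import env
import cv2
env.gripper_to(0.0)
print(env.inverse_kinematics(W(-.075,.045,.2),ORI))
env.goto(W(-.075,.045,.20),ORI)
env.move_straight(W(-.075,.045,.145),rate=.15)
s=env.read_state();print(s['clock'],s['position'],s['tool_rot'],s['force'],W(-.075,.045,.145))
h=env.move_straight(W(-.075,.045,.110),rate=.06,force_limit=30)
s=env.read_state();print(h,s['clock'],s['position'],s['force'])
f=env.grab_frame('side');cv2.imwrite('pics/press.png',cv2.resize(f['image'][70:220,260:460],None,fx=3,fy=3,interpolation=2))
env.move_straight(W(-.075,.045,.142),rate=.1)
s=env.read_state();print(s['clock'],s['position'],s['force'])
E
```

```text
[ 6.77963278e-01  1.86617967e+01 -8.01007393e+00 -2.54444375e-14
 -6.33281294e+01 -9.06779633e+01]
5.5667 [ 0.5598839  -0.15380275  0.14538948] [-9.00383656e+01 -2.00318449e-02 -1.33912242e-02] [0.14974982 0.3579051  0.90587641] [ 0.55952629 -0.15319018  0.145     ]
True 6.125 [ 0.5611388  -0.15346995  0.11713257] [-3.01601131  2.24129814  9.86010945]
6.5917 [ 0.5594291  -0.15303477  0.14181716] [-0.01916002 -0.18529151  0.76340335]
```

View pics/press.png

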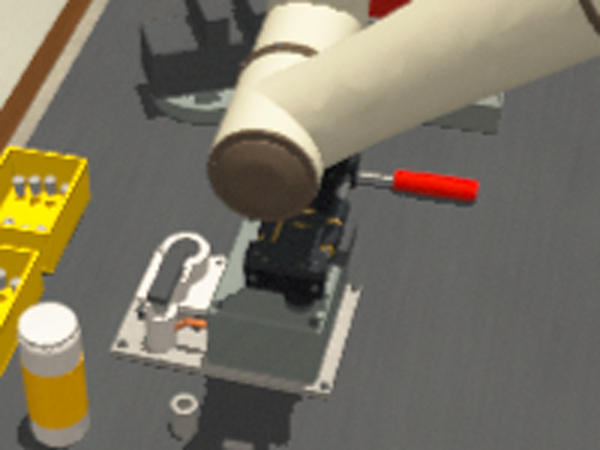

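The gripper sits on the knob, which bottomed at about 19 mm and clears everything around it. Now six more strokes, then I'll back off and look at the pin.

Run:
```python
from h import *
from workcell import env
import cv2
for i in range(6):
    env.dwell(.25)
    h=env.move_straight(W(-.075,.045,.110),rate=.06,force_limit=30)
    s=env.read_state();print(h,round(s['clock'],2),s['position'].round(4),s['force'].round(1))
    env.move_straight(W(-.075,.045,.143),rate=.1)
env.move_straight(W(-.075,.045,.20),rate=.2)
env.move_straight(W(-.20,-.045,.20),rate=.25)
T=env.grab_frame('top');S=env.grab_frame('side')
print([(round(r['score'],2),r['xyz'].round(3) if hasattr(r['xyz'],'round') else r['xyz']) for f in(T,S) for r in env.search_frame(f,'loaded_pin_top')[:2]])
x=POSE
P=np.array([[-.075,.045,.136],[-.025,0,.142],[-.075-.04*np.sin(.42),-.045,.114+.04*np.cos(.42)]])
out=[]
for f,(u,v) in((T,(335,150)),(S,(290,110))):
    c=cv2.resize(f['image'][v:v+80,u:u+100],None,fx=4,fy=4,interpolation=2)
    for k in proj(f,st(x,P)): cv2.drawMarker(c,tuple(int(a) for a in ((k-[u,v]+.5)*4)),(0,0,255),1,10)
    out.append(c)
cv2.imwrite('pics/pin.png',np.hstack(out));print(env.read_state()['clock'])
```

```text
True 7.34 [ 0.5603 -0.1534  0.1171] [-3.8  2.2 10.9]
True 8.53 [ 0.5604 -0.1534  0.1171] [-2.7  1.7 10.2]
True 9.72 [ 0.5603 -0.1534  0.1171] [-3.2  1.8  9.3]
True 10.91 [ 0.5603 -0.1534  0.1171] [-3.3  1.2 10.1]
True 12.09 [ 0.5603 -0.1534  0.1171] [-3.5  1.6  9.1]
True 13.28 [ 0.5603 -0.1533  0.1171] [-2.9  1.3 10.9]
[(0.47, [0.6082, -0.1941, 0.1257])]
15.1
```

View pics/pin.png

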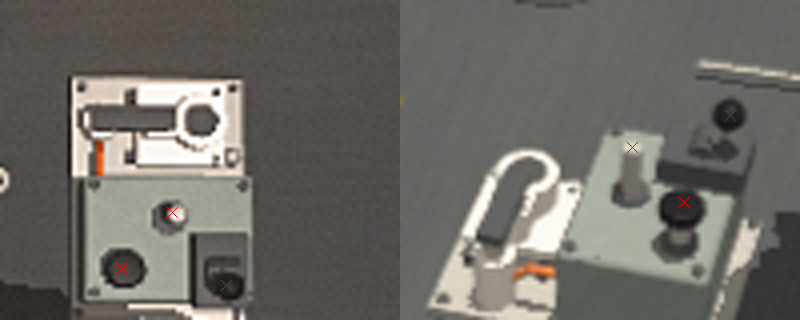

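The markers drawn for a pin top at 142 mm sit on the pin's tip in both views, at (172,212) and (632,147), so it's fully out. The lever is still open. Pushing it over.

Run:
```python
from h import *
from workcell import env
import cv2
env.move_straight(W(-.15,-.045,.20),rate=.2)
env.move_straight(W(-.15,-.045,.144),rate=.15)
h=env.move_straight(W(-.068,-.045,.144),rate=.06,force_limit=14)
s=env.read_state();print(h,s['clock'],s['position'],s['force'],W(-.0785,-.045,.144))
env.dwell(.3)
env.move_straight(W(-.15,-.045,.144),rate=.15)
env.move_straight(W(-.20,-.045,.20),rate=.2)
T=env.grab_frame('top');S=env.grab_frame('side')
P=np.array([[-.075,.045,.136],[-.025,0,.142],[-.075+.04*np.sin(.5),-.045,.114+.04*np.cos(.5)]])
out=[]
for f,(u,v) in((T,(335,150)),(S,(290,110))):
    c=cv2.resize(f['image'][v:v+80,u:u+100],None,fx=4,fy=4,interpolation=2)
    for k in proj(f,st(POSE,P)): cv2.drawMarker(c,tuple(int(a) for a in ((k-[u,v]+.5)*4)),(0,0,255),1,10)
    out.append(c)
cv2.imwrite('pics/lever.png',np.hstack(out));cv2.imwrite('pics/end.png',S['image']);print(env.read_state()['clock'])
```

```text
True 17.1417 [ 0.55353435 -0.24325345  0.14252702] [-0.37488002 -0.05726601  0.67929614] [ 0.55577431 -0.24318002  0.144     ]
18.6667
```

View pics/lever.png

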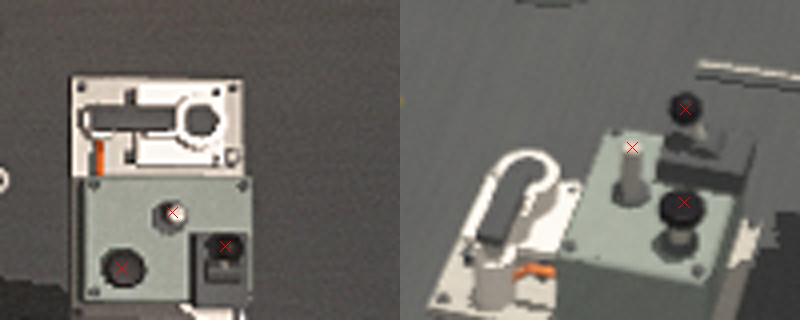

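View pics/end.png

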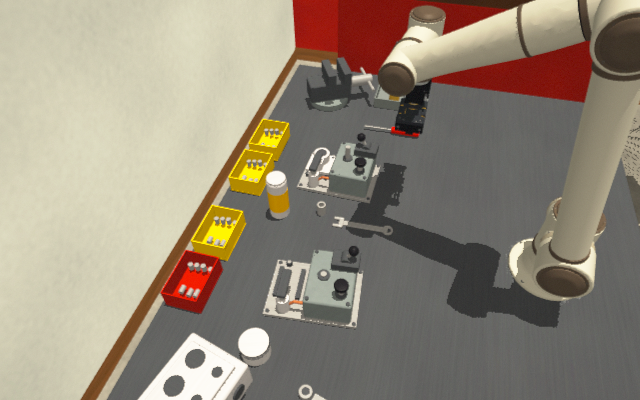

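The ball sits on the marker for the far stop (1.0 rad) in both views, at (225,246) and (685,109). The pin is still out, the knob is up, the loose items are unmoved and the gripper is clear.

```bash
python3 -c "
from workcell import env
env.close_job();print(env.read_state()['clock'])"
```

```text
the job is handed in; nothing more can be done
the job is handed in; nothing more can be done
```

I pumped the right-hand station, the one with the casting, 7 strokes of about 19 mm each until its pin stood fully out. I then pushed its valve lever from the near side to the far stop, backed off and handed the job in at about 18.7 s. `close_job` gives no verdict, so these checks come from the last pictures:

- **Pin:** its top matched the fully-out height of 142 mm in both camera views, before and after the lever push.
- **Lever:** the ball matched the 1.0 rad position in both views. The push was stopped by its 14 N force limit. The tool then read about 2 mm short of where I expected contact at full travel, within calibration error.
- **Plunger:** the knob was back up.
- **Everything else:** by eye in the side picture, the empty station and the loose things in view looked unmoved. The gripper hid part of the screwdriver, and the connecting rod was mostly out of frame. I saw no sign of the gripper touching anything.
- **Disagreement:** the network gave the pin top as 126 mm high after pumping. It reports the middle of the visible surface rather than the tip, so I relied on the match in the two views.

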